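# Lid-catch check of a mini-centrifuge

### The job

The mini-centrifuge standing on the orange mat is due for its lid-catch check: push its black catch key down until it clicks and stays down, feeling how hard you have to push. Then slide the white knob of the status sign fully to the green end if the catch clicked with less than 10 N, or fully to the red end if it needed more. Leave the catch of the other centrifuge, on the black mat, alone.

Things in the scene. Friction and masses are not known exactly. Their poses are not given: they have to be found in the camera images.
- catch_a (a point): Centre of the top face of centrifuge A's black catch key, 40 x 40 mm; top 74 mm above the bench when up, 56 mm when clicked down. Both look-alike centrifuges are fixed: white body 200 x 150 x 50 mm, round blue lid rising to 105 mm, its edge 31 mm behind this point (+x; front is -x). Each key moves straight down. Release force: 5 to 17 N, new each time, set by an unseen spring adjuster inside
- catch_b (a point): The same on centrifuge B. Both catches: the push is hardest (its peak is the release force) within the first 7 mm, then eases, clicks over at 15 mm and pulls the key by itself to its stop at 18 mm, where it stays when let go; let go earlier, it springs back up. At key height nothing stands in front of or beside the key
- orange_mat: round orange mat, 250 mm across, 3 mm thick, fixed; origin at its centre. The centrifuge to be checked stands centred on it, so that its catch lies 72 mm from this origin (the other one's catch is more than 300 mm away)
- sign: status sign lying on the bench, fixed: a plate 60 x 150 x 20 mm (x, y, z) that may lie at any yaw; origin at the centre of its underside. Its top is green on the +y half and red on the -y half
- knob (a point): middle of the top face of the sign's white knob, 60 mm above the bench. The knob is 34 x 22 mm (sign's x, y) and 36 mm tall, with its underside 24 mm above the bench; it slides only along the sign's y axis, 45 mm each way from the middle, starts near the middle, takes about 2 N to push and stays where it is left

How it is judged:
By the outcome, as a careful person would: the job done as asked, in the order asked, and still so for the second after the job is handed in, with the robot touching nothing.
It also fails if it takes over 40 s, if anything falls off the work surface, if the arm or the gripper's body presses on something with over 40 N, if the wrist force passes 120 N, or if a joint passes its speed limit or range.

### The arm

A 6-joint arm with a two-finger parallel gripper is mounted at the origin on the work surface. World frame = base frame: x ahead of the robot, y to its left, z up, the work surface at z = 0. Lengths are in mm, angles in degrees, forces in N, time in s.
With the tool pointing down it reaches from about 350 to 850 mm from the base axis. Payload 8.1 kg.
Tool frame: the origin (TCP) lies midway between the tips of the shut fingers; the grasp point (between the pads) lies 19 mm behind it; z points along the fingers, y is the direction in which the jaws open and shut (so a half turn about z gives the same grasp; the last joint's range is limited). The gripper opens to 85 mm and grips with 20 to 120 N. Pads are 22 mm wide; open, the fingers measure 114 mm over their backs; the gripper's body (76 mm by 85 mm) begins 54 mm behind the grasp point. The pads swing forward as they close: fully open they stand 13 mm farther back than shut.
Start: joints at [65.294, 7.471, 85.268, -0, 87.261, -4.893], TCP at [203.348, 564.495, 231.292] pointing down, gripper open.
Joint ranges: [-169.43, 169.43], [-51.17, 129.36], [1.28, 143.12], [-76.62, 256.62], [0, 156.53], [-152.29, 152.29]. Speed limits (degrees/s): [136.94, 136.94, 159.86, 180, 180, 180].

### API

Orientations are given as [roll, pitch, yaw] about the fixed x, y, z axes, in that order (R = Rz(yaw) Ry(pitch) Rx(roll)).
In Python, from bench import r gives the robot as it stands.
- The arm moves only by the shell command python3 -m jog 'ROWS' [FORCE]. ROWS is JSON, a list of rows, each a list of 5 numbers: the shift along the tool's x, y, z in m, then the turn about the tool's z in rad, then the opening, from 0 (shut) to 1 (fully open). A call has 1 to 20 rows; each row is the pose to reach, as a shift and turn from the pose measured when the call began, along the tool's axes at that moment; what a row does not reach only later rows make up. A row lasts 1/10 s, in which the tool goes at most 50 mm and 8.59 degrees, less where a joint would pass 70% of its speed; a pose out of reach is approached as far as the arm can. A call with a gripper value outside its range is refused whole. The fingers move at their own pace and stop on an object; FORCE is the grip in N (left out, the last holds). Time passes only in rows, so rows that repeat a pose let the fingers close. It gives the time, the measured TCP pose, the force and the opening at its end, in the units of the state.
- r.sense(): the state, without advancing time (a new reading comes with each control period).
- r.snapshot(name): name is "scene" or "top" or "wrist"; returns a dict with "pixels" (384x512x3 uint8, red, green, blue), "K" (3x3 intrinsics, pixels), "R" (3x3) and "t" (3): a world point X has camera coordinates R X + t. Camera axes: x right, y down, z forward; pixel columns grow to the right and rows downward; lengths in mm; the calibration is good to about 2 mm. The wrist camera is an equidistant fisheye: a pixel r from the principal point sees the ray r / f radians off the axis. A picture is of the moment at which its call begins. There is no depth.
- r.hand_in(): hands the job in, once; it reports no verdict.
The state is a dict: "time": time; "joint_pos": joint angles; "qd": joint speeds; "joint_efforts": joint torques, N m; "tool_pos": TCP position; "tcp_rot": TCP orientation; "ft_force": force on the tool from outside, world axes, zero at the start; "wrist_torque": the same for the moment, N m; "finger_gap": finger opening in mm.
Only numpy, scipy, OpenCV 4.12 (cv2) and the standard library are available. Lean on these libraries where they do the work, as an engineer would, in place of code of your own. Each camera call takes 0.05 s, during which the arm holds its last target.

## Working session

There is one attempt and no reset: what is moved stays moved. The work goes in short steps, Python scripts to look and compute and a shell command to move; the robot and the scene stay as the last step left them, time stands still between calls to the robot, and variables do not carry over. Pictures are saved under pics/ and viewed, and the job is handed in when it is done.

```bash
mkdir -p pics; ls; python3 - <<'E'
from bench import r
import cv2,pickle
d={}
for n in("scene","top"):
    s=r.snapshot(n);d[n]=s;cv2.imwrite(f"pics/{n}0.png",s["pixels"][:,:,::-1])
    print(n,s["K"],s["R"],s["t"])
pickle.dump(d,open("s0.pkl","wb"))
s=r.sense();print(s["time"],s["tool_pos"],s["tcp_rot"],s["ft_force"],s["finger_gap"])
E
```

```text
pics
scene [[415.08107492   0.         250.08081164]
 [  0.         415.08107492 199.93311591]
 [  0.           0.           1.        ]] [[-0.6886453   0.72488452 -0.01760897]
 [ 0.55934137  0.51561107 -0.64906275]
 [-0.46141616 -0.45682344 -0.76053105]] [ 391.45976108 -253.44755503 1510.81346949]
top [[369.09276759   0.         252.90333699]
 [  0.         369.09276759 189.98605275]
 [  0.           0.           1.        ]] [[-0.01898204 -0.99967999 -0.0167211 ]
 [-0.9873657   0.02137444 -0.15700991]
 [ 0.15731707  0.01352948 -0.98745546]] [ 12.95758613 533.12475169 881.91399632]
0.1 [203.14888447 564.06237674 230.35659468] [-1.79907584e+02 -8.85628331e-03  1.60186858e+02] [-0.17389753 -0.09446587  0.65300263] 85.60916113339972
```

View pics/scene0.png

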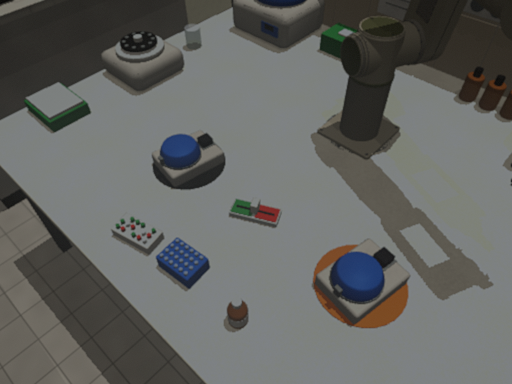

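View pics/top0.png

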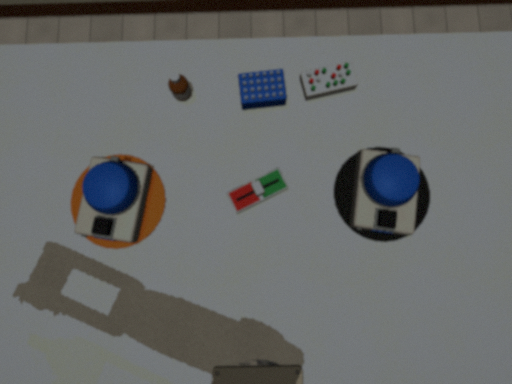

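The scene and top views agree. In the top view the orange mat is at (118,200) with its catch at (103,227). The sign is at (258,190), with its green end to the right, and the black mat is at (382,195). Next I'll measure these.

```bash
cat > h.py <<'E'
import numpy as np,cv2
def onplane(s,uv,z):
    d=s["R"].T@np.linalg.inv(s["K"])@np.array([uv[0],uv[1],1.]);c=-s["R"].T@s["t"]
    return c+d*(z-c[2])/d[2]
def proj(s,X):
    p=s["K"]@(s["R"]@np.array(X,float)+s["t"]);return p[:2]/p[2]
def blobs(m,mn=20):
    n,l,st,c=cv2.connectedComponentsWithStats(m.astype(np.uint8))
    return [(st[i][4],st[i][:4].tolist(),c[i],l==i) for i in range(1,n) if st[i][4]>=mn]
E
python3 - <<'E'
import pickle,cv2,numpy as np
from h import *
d=pickle.load(open("s0.pkl","rb"))
for n in d:
    s=d[n];im=s["pixels"];hsv=cv2.cvtColor(im,cv2.COLOR_RGB2HSV);H,S,V=[hsv[...,i].astype(int) for i in range(3)]
    print(n)
    P=lambda name,m,z,mn=60:[print(name,b[0],b[1],b[2].round(1),onplane(s,b[2],z).round(1)) for b in blobs(m,mn)]
    om=(H>5)&(H<20)&(S>150)&(V>60)
    P("orange",om,3,200)
    b=max(blobs(om),key=lambda b:b[0]); c=max(cv2.findContours(b[3].astype(np.uint8),0,1)[0],key=cv2.contourArea)
    q=np.array([onplane(s,p[0],3)[:2] for p in c]).astype(np.float32)
    h=cv2.convexHull(q);print("circle",cv2.minEnclosingCircle(h))
    P("green",(H>45)&(H<85)&(S>120)&(V>50),20)
    P("red",((H<5)|(H>174))&(S>150)&(V>60),20)
    P("dark",(V<32),74,40)
    P("blue",(H>105)&(H<130)&(S>150)&(V>60),105,300)
s=d["top"];im=s["pixels"]
a=cv2.resize(im[150:250,70:170],None,fx=6,fy=6,interpolation=cv2.INTER_CUBIC)
cv2.imwrite("pics/ta.png",a[:,:,::-1])
a=cv2.resize(im[150:230,210:310],None,fx=7,fy=7,interpolation=cv2.INTER_CUBIC)
cv2.imwrite("pics/ts.png",a[:,:,::-1])
a=cv2.resize(d["scene"]["pixels"][180:330,210:420],None,fx=3.8,fy=3.8,interpolation=cv2.INTER_CUBIC)
cv2.imwrite("pics/sc.png",a[:,:,::-1])
E
```

```text
scene
orange 375 [314, 245, 42, 37] [331.3 257.7] [508.7 255.7   3. ]
orange 1298 [315, 284, 93, 44] [372.  309.3] [563.8 423.1   3. ]
circle ((530.1358642578125, 366.3172912597656), 120.70259094238281)
green 209 [322, 24, 24, 18] [334.4  32.3] [-492.7 -465.1   20. ]
green 145 [25, 100, 61, 22] [ 51.6 111.1] [ 709.7 -910.3   20. ]
green 134 [232, 200, 18, 15] [240.8 207. ] [558.6 -47.8  20. ]
red 203 [255, 206, 24, 16] [267.6 213.3] [521.8  28.3  20. ]
dark 319 [416, 0, 22, 24] [425.8   9. ] [-865.5 -219.2   74. ]
dark 261 [471, 0, 30, 19] [484.9   7.4] [-1061.8   -22.     74. ]
dark 160 [380, 23, 23, 13] [393.2  28.3] [-604.4 -236.3   74. ]
dark 346 [121, 32, 35, 20] [138.2  42.9] [ 232.  -986.3   74. ]
dark 523 [341, 38, 20, 37] [350.4  55.8] [-289.7 -246.6   74. ]
dark 71 [474, 67, 10, 10] [477.9  71.4] [-523.3  184.8   74. ]
dark 81 [495, 75, 10, 11] [499.3  79.9] [-521.8  268.8   74. ]
dark 47 [367, 80, 25, 8] [379.9  84.8] [-194.2  -47.2   74. ]
dark 214 [2, 190, 24, 18] [ 13.3 198.5] [1021.9 -532.4   74. ]
dark 88 [48, 228, 23, 23] [ 60.1 241.8] [1007.8 -289.1   74. ]
dark 154
[... 437 characters left out ...]
1)
green 313 [260, 171, 25, 25] [272.2 182.7] [554.7 -47.5  20. ]
red 377 [230, 184, 28, 26] [243.2 196.6] [520.2  27.6  20. ]
dark 3848 [0, 0, 512, 16] [210.2   5.5] [1022.   104.7   74. ]
dark 1006 [335, 154, 24, 71] [346.3 188.4] [ 527.3 -223.2   74. ]
dark 383 [416, 172, 13, 55] [422.  199.7] [ 496.1 -401.7   74. ]
dark 270 [378, 210, 18, 18] [386.3 218.4] [ 453.1 -313.5   74. ]
dark 272 [93, 218, 20, 17] [102.5 225.8] [449.2 363.8  74. ]
dark 266 [352, 227, 51, 13] [377.2 234.6] [ 415.3 -289.3   74. ]
blue 823 [239, 70, 47, 34] [261.9  87.8] [775.1 -25.5 105. ]
blue 1855 [370, 154, 50, 49] [394.1 178.1] [ 544.3 -328.   105. ]
blue 1740 [84, 162, 46, 49] [106.3 186.1] [540.  345.8 105. ]
```

View pics/ta.png

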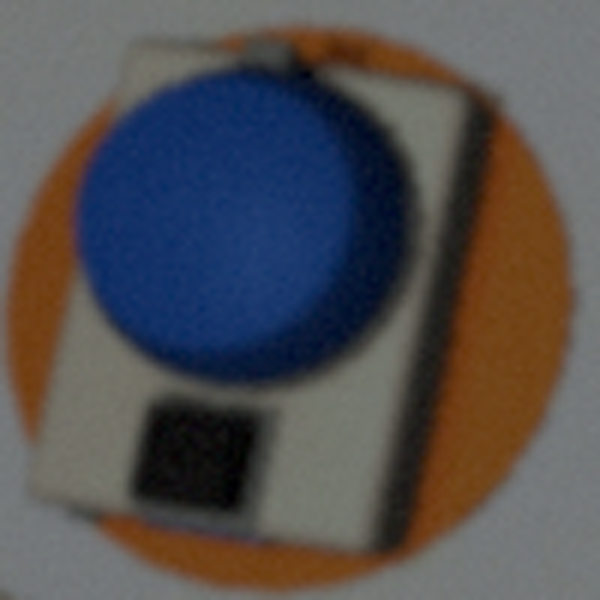

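View pics/ts.png

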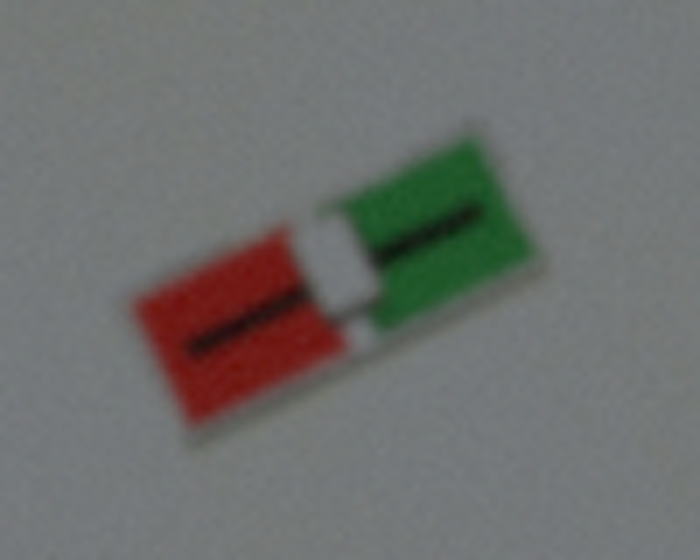

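View pics/sc.png

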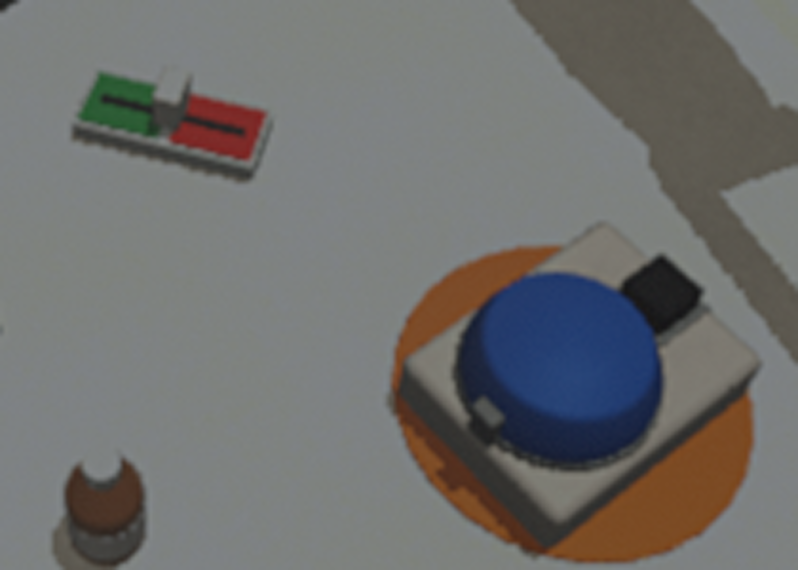

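```bash
python3 - <<'E'
import pickle,cv2,numpy as np
from h import *
from scipy.optimize import least_squares
d=pickle.load(open("s0.pkl","rb"))
for n in d:
    s=d[n];print(n,"cam",(-s["R"].T@s["t"]).round())
    im=s["pixels"];hsv=cv2.cvtColor(im,cv2.COLOR_RGB2HSV);H,S,V=[hsv[...,i].astype(int) for i in range(3)]
    om=(H>3)&(H<22)&(S>120)&(V>25)
    w=np.zeros_like(om)
    if n=="top": w[145:255,65:175]=1
    else: w[235:330,305:415]=1
    pts=np.argwhere(om&w)[:,::-1].astype(np.float32)
    h=cv2.convexHull(pts)[:,0]
    q=np.array([onplane(s,p,3)[:2] for p in h])
    f=least_squares(lambda c:np.hypot(*(q-c).T)-124,[520,360],loss="soft_l1",f_scale=1.5)
    print("mat",f.x,np.abs(f.fun).max().round(1),len(q))
    # dark key grey values
    u,v=(102,226) if n=="top" else (384,257)
    print(V[v-14:v+15:1,u-14:u+15:1] if n=="x" else "")
    k=(V<34)&(S<256); b=[b for b in blobs(k,40) if abs(b[2][0]-u)<4 and abs(b[2][1]-v)<4][0]
    c=cv2.findContours(b[3].astype(np.uint8),0,1)[0][0]
    q=np.array([onplane(s,p[0],74)[:2] for p in c]).astype(np.float32)
    rr=cv2.minAreaRect(q);print("key rect",rr)
    for X in ([449.2,363.8,74],[455,370,74]): print("proj",X,proj(s,X))
    # sign
    g=max((b for b in blobs((H>45)&(H<85)&(S>120)&(V>50)) if 230<b[2][0]<300 and b[2][1]>150),key=lambda b:b[0])
    rd=max((b for b in blobs(((H<5)|(H>174))&(S>150)&(V>60)) if 220<b[2][0]<300 and b[2][1]>150),key=lambda b:b[0])
    c=cv2.convexHull(np.argwhere(g[3]|rd[3])[:,::-1].astype(np.float32))[:,0]
    q=np.array([onplane(s,p,20)[:2] for p in c]).astype(np.float32)
    print("sign rect",cv2.minAreaRect(q), "box",cv2.boxPoints(cv2.minAreaRect(q)).round(1).tolist())
t=d["top"];s=d["scene"]
# knob top centre by eye
print("knob top", onplane(t,(210+336/7,150+258/7),60)); print("knob scene",onplane(s,(210+173/3.8,180+85/3.8),60))
# sign angle from top: black slot line ends at z20
a=onplane(t,(210+190/7,150+350/7),20);b=onplane(t,(210+482/7,150+208/7),20);print("slot",a,b,np.degrees(np.arctan2(*(b-a)[[1,0]])),(a+b)/2)
a=onplane(s,(210+243/3.8,180+132/3.8),20);b=onplane(s,(210+103/3.8,180+99/3.8),20);print("slot",a,b,np.degrees(np.arctan2(*(b-a)[[1,0]])),(a+b)/2)
E
```

```text
scene cam [1108.  537.  991.]
mat [521.03924021 358.27917516] 3.0 36

key rect ((459.4754943847656, 373.1971740722656), (40.843502044677734, 45.74615478515625), 79.826171875)
proj [449.2, 363.8, 74] [382.36409321 252.67179512]
proj [455, 370, 74] [383.23459757 255.42758932]
sign rect ((538.2943115234375, -7.476600646972656), (46.7165412902832, 136.1859588623047), 25.974674224853516) box [[487.5, 43.5], [547.0999755859375, -78.9000015258789], [589.0999755859375, -58.5], [529.5, 64.0]]
top cam [388. -10. 955.]
mat [520.48352968 357.20500552] 3.7 41

key rect ((449.06121826171875, 363.66143798828125), (43.53757095336914, 37.83857345581055), 80.82794952392578)
proj [449.2, 363.8, 74] [102.46281221 225.77450753]
proj [455, 370, 74] [100.00254147 223.40227999]
sign rect ((537.9468994140625, -8.160369873046875), (46.311580657958984, 136.44308471679688), 25.549489974975586) box [[487.6000061035156, 43.400001525878906], [546.5, -79.69999694824219], [588.2999877929688, -59.70000076293945], [529.4000244140625, 63.400001525878906]]
knob top [537.96053336 -10.78722986  60.        ]
knob scene [539.34248541  -4.1463641   60.        ]
slot [511.78208238  43.2001404   20.        ] [562.13104709 -64.85026389  20.        ] -65.01558032368933 [536.95656474 -10.82506175  20.        ]
slot [512.92130924  45.92958449  20.        ] [563.58755881 -58.56907887  20.        ] -64.13354067096033 [538.25443403  -6.31974719  20.        ]
```

```bash
cat >> h.py <<'E'
from scipy.spatial.transform import Rotation as Ro
def rel(r,X):
    s=r.sense();R=Ro.from_euler("xyz",s["tcp_rot"],degrees=True)
    return R.inv().apply(np.array(X)-s["tool_pos"])/1000
def st(r):
    s=r.sense();print(round(s["time"],2),np.round(s["tool_pos"],1),np.round(s["tcp_rot"],1),"F",np.round(s["ft_force"],2),round(s["finger_gap"],1))
E
python3 -c "
from bench import r
from h import *
print(rel(r,[446,369.5,140]).round(4),rel(r,[446,369.5,80]).round(4));st(r)"
```

```text
[-0.2944 -0.1006  0.0905] [-0.2944 -0.1005  0.1505]
0.1 [203.1 564.1 230.4] [-179.9   -0.   160.2] F [-0.17 -0.09  0.65] 85.6
```

```bash
python3 -m jog '[[-0.04,-0.014,0,0,0],[-0.08,-0.028,0,0,0],[-0.12,-0.042,0,0,0],[-0.16,-0.056,0,0,0],[-0.2,-0.07,0,0,0],[-0.24,-0.084,0,0,0],[-0.28,-0.096,0.02,0,0],[-0.294,-0.1005,0.05,0,0],[-0.294,-0.1005,0.09,0,0],[-0.294,-0.1005,0.09,0,0],[-0.294,-0.1005,0.09,0,0]]' 20
python3 - <<'E'
from bench import r
from h import *
import pickle
for n in("scene","top","wrist"):
    s=r.snapshot(n);cv2.imwrite(f"pics/{n}1.png",s["pixels"][:,:,::-1])
    if n=="wrist":pickle.dump(s,open("w1.pkl","wb"))
st(r)
a=cv2.imread("pics/scene1.png")[200:330,300:470];b=cv2.imread("pics/top1.png")[150:280,50:220]
cv2.imwrite("pics/c1.png",cv2.resize(np.vstack([a,b]),None,fx=2.3,fy=2.3,interpolation=cv2.INTER_CUBIC))
print(rel(r,[446,369.5,80]).round(4))
E
```

```text
time: 1.2
tool_pos: [444.7, 369.2, 139.9]
tcp_rot: [-179.8, -0.1, 160.2]
ft_force: [-0.7, 0.6, 0.2]
finger_gap: -0.5
1.35 [446.5 371.  143.3] [1.799e+02 1.000e-01 1.602e+02] F [-1.16  0.48  0.02] -0.1
[ 0.0001 -0.0017  0.0633]
```

View pics/c1.png

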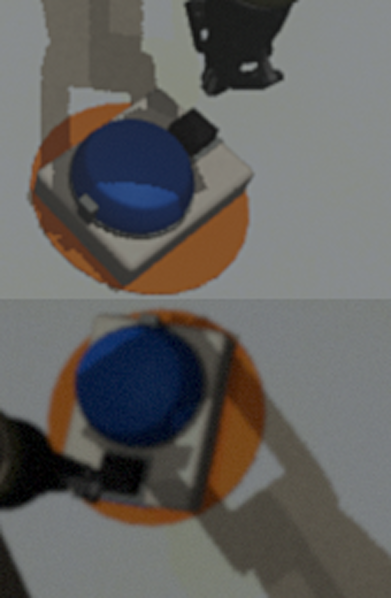

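View pics/wrist1.png

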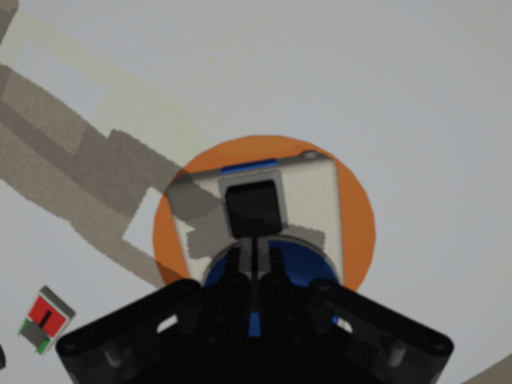

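The wrist view shows the key top centred near (254,208), with the fingertips just below it at (255,255). I'll check its position by casting the fisheye ray.

```bash
cat >> h.py <<'E'
def fish(s,uv,z):
    K=s["K"];p=np.array([uv[0]-K[0,2],uv[1]-K[1,2]]);rr=np.hypot(*p);th=rr/K[0,0]
    d=s["R"].T@np.array([*(np.sin(th)*p/rr),np.cos(th)]);c=-s["R"].T@s["t"]
    return c+d*(z-c[2])/d[2]
E
python3 - <<'E'
from h import *
import pickle
s=pickle.load(open("w1.pkl","rb"));print(s["K"][0,0],(-s["R"].T@s["t"]).round())
for uv in((254,208),(226,186),(274,182),(281,234),(230,238)):print(uv,fish(s,uv,74).round(1))
E
```

```text
297.3186396354542 [375. 396. 286.]
(254, 208) [444.8 370.9  74. ]
(226, 186) [421.6 357.3  74. ]
(274, 182) [430.7 391.6  74. ]
(281, 234) [472.3 383.5  74. ]
(230, 238) [462.  344.7  74. ]
```

```bash
python3 -m jog '[[0,-0.001,0.025,0,0],[0,-0.001,0.045,0,0],[0,-0.001,0.055,0,0],[0,-0.001,0.055,0,0],[0,-0.001,0.055,0,0]]'; python3 -c "
from bench import r
from h import *
for i in range(3):st(r)"; python3 -m jog '[[0,0,0.001,0,0],[0,0,0.001,0,0]]';  python3 -m jog '[[0,0,0.001,0,0],[0,0,0.001,0,0]]'
```

```text
time: 1.85
tool_pos: [446.9, 370.8, 89.7]
tcp_rot: [179.8, 0.2, 160.3]
ft_force: [0.1, -0.2, -0.1]
finger_gap: 0.0
1.85 [446.9 370.8  89.7] [179.8   0.2 160.3] F [ 0.1  -0.18 -0.07] 0.0
1.85 [446.9 370.8  89.7] [179.8   0.2 160.3] F [ 0.1  -0.18 -0.07] 0.0
1.85 [446.9 370.8  89.7] [179.8   0.2 160.3] F [ 0.1  -0.18 -0.07] 0.0
time: 2.05
tool_pos: [447.7, 371.4, 90.2]
tcp_rot: [179.7, 0.3, 160.3]
ft_force: [0.3, -0.5, -0.1]
finger_gap: -0.3
time: 2.25
tool_pos: [448.0, 371.6, 89.7]
tcp_rot: [179.7, 0.3, 160.3]
ft_force: [0.3, -0.0, -0.3]
finger_gap: -0.1
```

```bash
python3 -m jog '[[0.001,-0.002,0.004,0,0],[0.001,-0.002,0.008,0,0],[0.001,-0.002,0.01,0,0],[0.001,-0.002,0.01,0,0]]'; python3 -m jog '[[0,0,0,0,0],[0,0,0,0,0]]';python3 -m jog '[[0,0,0.002,0,0],[0,0,0.002,0,0]]'
```

```text
time: 2.65
tool_pos: [446.0, 369.8, 78.9]
tcp_rot: [179.7, 0.2, 160.3]
ft_force: [-0.1, 0.5, 0.5]
finger_gap: -0.1
time: 2.85
tool_pos: [446.0, 369.8, 78.8]
tcp_rot: [179.8, 0.2, 160.3]
ft_force: [-0.1, 1.1, -0.6]
finger_gap: 0.2
time: 3.05
tool_pos: [445.9, 369.7, 76.6]
tcp_rot: [179.8, 0.2, 160.3]
ft_force: [-0.3, -0.2, -0.3]
finger_gap: -0.4
```

```bash
f(){ grep -E "time|tool_pos|force"|tr '\n' ' ';echo; }
python3 -m jog '[[0,0,0.001,0,0],[0,0,0.001,0,0]]'|f;python3 -m jog '[[0,0,0.001,0,0],[0,0,0.001,0,0]]'|f;python3 -m jog '[[0,0,0.001,0,0],[0,0,0.001,0,0]]'|f;python3 -m jog '[[0,0,0.001,0,0],[0,0,0.001,0,0]]'|f
```

```text
time: 3.25 tool_pos: [445.8, 369.7, 75.4] ft_force: [-0.9, 0.1, 0.2] 
time: 3.45 tool_pos: [445.9, 369.7, 74.3] ft_force: [-0.1, 0.9, -0.2] 
time: 3.65 tool_pos: [446.0, 369.8, 74.2] ft_force: [-3.9, -1.4, 7.7] 
time: 3.85 tool_pos: [446.0, 369.8, 74.1] ft_force: [-3.2, -3.1, 8.0]
```

```bash
f(){ grep -E "time|tool_pos|force"|tr '\n' ' ';echo; }
python3 -m jog '[[0,0,0.001,0,0],[0,0,0.0013,0,0],[0,0,0.0013,0,0]]'|f;python3 -m jog '[[0,0,0.0013,0,0],[0,0,0.0016,0,0],[0,0,0.0016,0,0]]'|f
```

```text
time: 4.15 tool_pos: [446.0, 369.8, 74.1] ft_force: [-5.2, -3.8, 11.2] 
time: 4.45 tool_pos: [446.0, 369.8, 74.1] ft_force: [-5.8, -5.2, 13.9]
```

```bash
f(){ grep -E "time|tool_pos|force"|tr '\n' ' ';echo; }
python3 -m jog '[[0,0,0.0016,0,0],[0,0,0.0019,0,0],[0,0,0.0019,0,0]]'|f; python3 -m jog '[[0,0,0.0019,0,0],[0,0,0.0019,0,0]]'|f
```

```text
time: 4.75 tool_pos: [446.0, 369.9, 73.8] ft_force: [-7.0, -5.2, 14.0] 
time: 4.95 tool_pos: [446.0, 369.9, 73.5] ft_force: [-5.6, -4.9, 14.9]
```

```bash
f(){ grep -E "time|tool_pos|force"|tr '\n' ' ';echo; }
python3 -m jog '[[0.0004,-0.0007,0.0022,0,0],[0.0004,-0.0007,0.0022,0,0],[0.0004,-0.0007,0.0022,0,0]]'|f; python3 -m jog '[[0.0004,-0.0007,0.0022,0,0],[0.0004,-0.0007,0.0022,0,0],[0.0004,-0.0007,0.0022,0,0]]'|f;  python3 -m jog '[[0.0004,-0.0007,0.0022,0,0],[0.0004,-0.0007,0.0022,0,0],[0.0004,-0.0007,0.0022,0,0]]'|f
```

```text
time: 5.25 tool_pos: [446.0, 369.8, 73.5] ft_force: [-5.8, -2.6, 13.4] 
time: 5.55 tool_pos: [446.0, 369.8, 73.3] ft_force: [-4.8, -2.9, 14.0] 
time: 5.85 tool_pos: [446.0, 369.8, 73.3] ft_force: [-6.0, -4.1, 14.9]
```

```bash
f(){ grep -E "time|tool_pos|force"|tr '\n' ' ';echo; }
python3 -m jog '[[0,0,0.0025,0,0],[0,0,0.0028,0,0],[0,0,0.0028,0,0]]'|f; python3 -m jog '[[0,0,0.0028,0,0],[0,0,0.0031,0,0],[0,0,0.0031,0,0]]'|f;  python3 -m jog '[[0,0,0.0031,0,0],[0,0,0.0034,0,0],[0,0,0.0034,0,0]]'|f
```

```text
time: 6.15 tool_pos: [446.0, 369.9, 72.2] ft_force: [-6.9, -5.0, 14.5] 
time: 6.45 tool_pos: [446.0, 369.9, 70.6] ft_force: [-7.0, -4.6, 13.5] 
time: 6.75 tool_pos: [446.0, 369.9, 68.6] ft_force: [-6.0, -5.0, 11.7]
```

The force peaked at about 14 to 15 N within the first 2 mm and is now easing, so the result is red. I'll keep pushing to the click.

```bash
f(){ grep -E "time|tool_pos|force"|tr '\n' ' ';echo; }
python3 -m jog '[[0,0,0.004,0,0],[0,0,0.005,0,0],[0,0,0.006,0,0],[0,0,0.006,0,0]]'|f; python3 -m jog '[[0,0,0.003,0,0],[0,0,0.004,0,0],[0,0,0.004,0,0]]'|f;  python3 -m jog '[[0,0,0.003,0,0],[0,0,0.003,0,0],[0,0,0.003,0,0]]'|f; python3 -m jog '[[0,0,0.002,0,0],[0,0,0.002,0,0],[0,0,0.002,0,0]]'|f
```

```text
time: 7.15 tool_pos: [446.1, 369.9, 63.1] ft_force: [-2.7, -1.2, 5.0] 
time: 7.45 tool_pos: [446.0, 369.8, 58.7] ft_force: [0.3, -0.5, -1.1] 
time: 7.75 tool_pos: [446.4, 370.1, 56.1] ft_force: [0.3, -0.8, 3.8] 
time: 8.05 tool_pos: [446.5, 370.2, 55.9] ft_force: [-7.4, -5.4, 18.1]
```

```bash
python3 -m jog '[[0,0,-0.02,0,0],[0,0,-0.06,0,0],[0,0,-0.09,0,0],[0,0,-0.09,0,0],[0,0,-0.09,0,0]]'
python3 - <<'E'
from bench import r
from h import *
import pickle
d={n:r.snapshot(n) for n in("scene","wrist","top")};pickle.dump(d,open("s2.pkl","wb"))
cv2.imwrite("pics/wrist2.png",d["wrist"]["pixels"][:,:,::-1])
a=d["scene"]["pixels"][230:330,310:420,::-1];b=cv2.imread("pics/scene1.png")[230:330,310:420]
cv2.imwrite("pics/c2.png",cv2.resize(np.hstack([b,a]),None,fx=3.5,fy=3.5,interpolation=cv2.INTER_CUBIC))
a=d["top"]["pixels"][150:230,210:310,::-1]
cv2.imwrite("pics/t2.png",cv2.resize(a,None,fx=7,fy=7,interpolation=cv2.INTER_CUBIC))
st(r)
E
```

```text
time: 8.55
tool_pos: [446.0, 370.1, 146.4]
tcp_rot: [179.5, 0.5, 160.3]
ft_force: [0.1, -0.4, -0.6]
finger_gap: -0.1
8.7 [444.6 369.1 143.8] [179.7   0.3 160.3] F [ 0.47  0.1  -0.52] 0.1
```

View pics/c2.png

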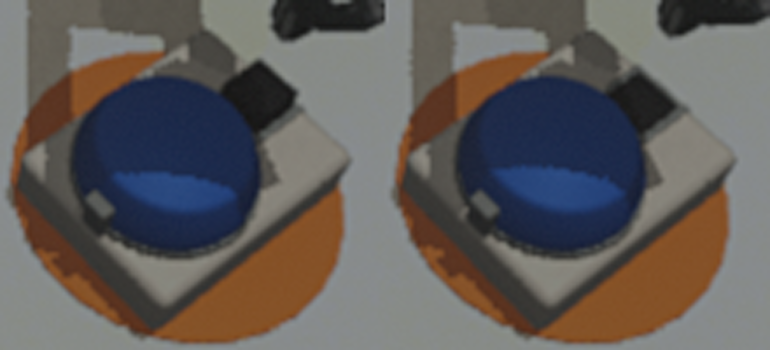

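View pics/wrist2.png

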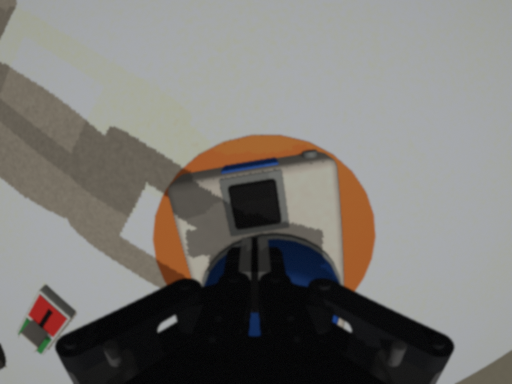

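The key stays down: it sits flush in its frame in both the wrist view at (255,204) and the scene view. Next is the sign, to be set to red.

```bash
python3 - <<'E'
from bench import r
from h import *
import pickle
d=pickle.load(open("s2.pkl","rb"))["top"]
# knob-white/plate check: recompute rect in new picture
im=d["pixels"];hsv=cv2.cvtColor(im,cv2.COLOR_RGB2HSV);H,S,V=[hsv[...,i].astype(int) for i in range(3)]
m=(((H>45)&(H<85))|(H<5)|(H>174))&(S>120)&(V>50);m[:160]=0;m[225:]=0;m[:,:220]=0;m[:,300:]=0
c=cv2.convexHull(np.argwhere(m)[:,::-1].astype(np.float32))[:,0]
print(cv2.minAreaRect(np.array([onplane(d,p,20)[:2] for p in c]).astype(np.float32)))
p=np.array([538.2,-8]);u=np.array([np.cos(np.radians(115.5)),np.sin(np.radians(115.5))])
q=p-40*u;print(q,rel(r,[*q,110]).round(4))
E
```

```text
((537.6986694335938, -7.651084899902344), (48.604122161865234, 137.57870483398438), 25.54559898376465)
[555.42044387 -44.10341137] [-0.2432 -0.3519  0.0333]
```

View pics/t2.png

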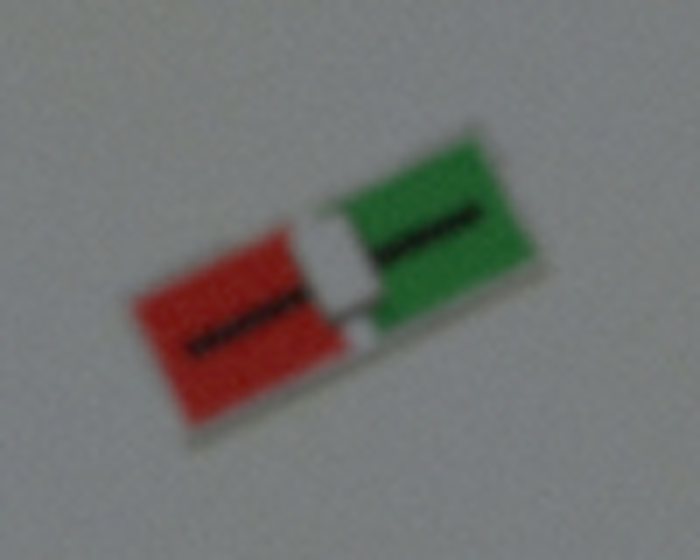

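```bash
python3 -m jog '[[-0.015,-0.022,0,0.05,0],[-0.04,-0.058,0,0.12,0],[-0.065,-0.095,0,0.2,0],[-0.09,-0.13,0,0.28,0],[-0.115,-0.166,0,0.36,0],[-0.14,-0.202,0,0.44,0],[-0.165,-0.238,0,0.52,0],[-0.19,-0.274,0,0.6,0],[-0.215,-0.31,0,0.68,0],[-0.235,-0.34,0.015,0.75,0],[-0.243,-0.352,0.033,0.782,0],[-0.243,-0.352,0.033,0.782,0],[-0.243,-0.352,0.033,0.782,0],[-0.243,-0.352,0.033,0.782,0]]'
python3 - <<'E'
from bench import r
from h import *
w=r.snapshot("wrist");s=r.snapshot("scene")
cv2.imwrite("pics/wrist3.png",w["pixels"][:,:,::-1])
cv2.imwrite("pics/c3.png",cv2.resize(s["pixels"][150:270,180:330,::-1],None,fx=4.5,fy=4.5,interpolation=cv2.INTER_CUBIC))
st(r);print(rel(r,[555.4,-44.1,36]).round(4))
E
```

```text
time: 10.1
tool_pos: [555.1, -43.1, 110.4]
tcp_rot: [179.6, -0.0, 115.6]
ft_force: [0.2, 0.0, 0.2]
finger_gap: 0.0
10.2 [555.6 -43.  111.1] [179.5   0.  115.6] F [ 0.44 -0.68 -0.53] 0.3
[-0.0008 -0.0013  0.0751]
```

View pics/c3.png

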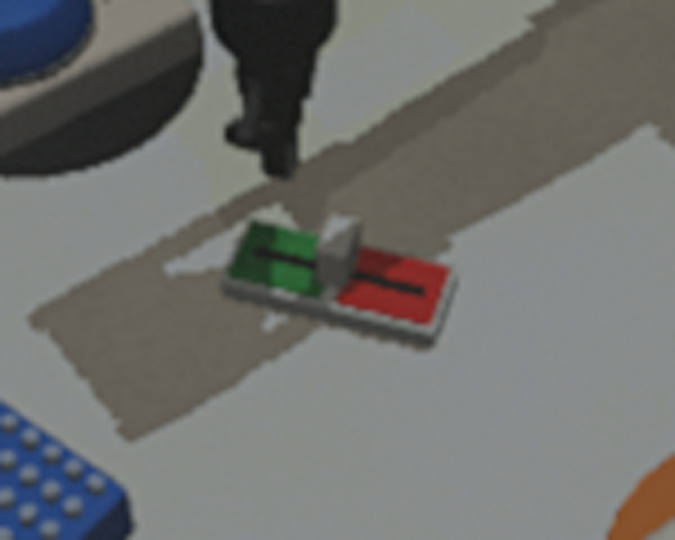

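View pics/wrist3.png

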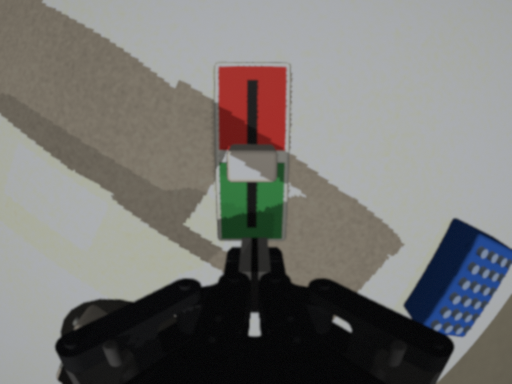

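The fingers line up with the slot in the wrist view: knob at (252,165), tips at (254,245) on the green side. I'll descend beside the knob and push toward red.

```bash
python3 -m jog '[[-0.001,-0.001,0.03,0,0],[-0.001,-0.001,0.055,0,0],[-0.001,-0.001,0.07,0,0],[-0.001,-0.001,0.075,0,0],[-0.001,-0.001,0.075,0,0],[-0.001,-0.001,0.075,0,0]]'
python3 -m jog '[[0,0,0,0,0],[0,0,0,0,0]]'
```

```text
time: 10.8
tool_pos: [556.7, -44.1, 37.4]
tcp_rot: [179.4, 0.1, 115.7]
ft_force: [-0.3, -0.5, -0.4]
finger_gap: -0.3
time: 11.0
tool_pos: [557.8, -44.3, 38.8]
tcp_rot: [179.3, 0.2, 115.7]
ft_force: [0.5, -0.1, 0.1]
finger_gap: -0.1
```

```bash
python3 -m jog '[[0.005,-0.002,0.003,0,0],[0.01,-0.002,0.003,0,0],[0.015,-0.002,0.003,0,0],[0.02,-0.002,0.003,0,0],[0.025,-0.002,0.003,0,0],[0.03,-0.002,0.003,0,0],[0.034,-0.002,0.003,0,0],[0.038,-0.002,0.003,0,0],[0.042,-0.002,0.003,0,0],[0.046,-0.002,0.003,0,0],[0.05,-0.002,0.003,0,0],[0.05,-0.002,0.003,0,0]]'
python3 -m jog '[[0,0,0,0,0]]'
```

```text
time: 12.2
tool_pos: [534.3, 0.5, 35.7]
tcp_rot: [179.3, 0.2, 115.7]
ft_force: [-0.1, 0.4, -0.3]
finger_gap: -0.0
time: 12.3
tool_pos: [534.2, 0.7, 35.7]
tcp_rot: [179.3, 0.1, 115.7]
ft_force: [-0.7, -0.2, 1.0]
finger_gap: 0.0
```

```bash
f(){ grep -E "time|tool_pos|force"|tr '\n' ' ';echo; }
python3 -m jog '[[0.004,0,0,0,0],[0.008,0,0,0,0],[0.01,0,0,0,0],[0.01,0,0,0,0]]'|f;python3 -m jog '[[0.002,0,0,0,0],[0.003,0,0,0,0],[0.003,0,0,0,0]]'|f;python3 -m jog '[[0.002,0,0,0,0],[0.003,0,0,0,0],[0.003,0,0,0,0]]'|f
```

```text
time: 12.7 tool_pos: [529.8, 10.2, 35.7] ft_force: [-0.3, 0.5, -0.5] 
time: 13.0 tool_pos: [529.0, 11.8, 35.9] ft_force: [3.3, -7.1, -2.1] 
time: 13.3 tool_pos: [529.0, 11.9, 36.0] ft_force: [7.4, -14.4, -7.0]
```

The push came up against a hard stop at about 16 N, close to the expected end of travel. I'll back off, lift and check.

```bash
python3 -m jog '[[-0.008,0,0,0,0],[-0.015,0,0,0,0],[-0.015,0,-0.03,0,0],[-0.02,0,-0.07,0,0],[-0.05,0,-0.1,0,0],[-0.09,0,-0.12,0,0],[-0.13,0,-0.12,0,0],[-0.15,0,-0.12,0,0],[-0.15,0,-0.12,0,0],[-0.15,0,-0.12,0,0]]'
python3 - <<'E'
from bench import r
from h import *
d={n:r.snapshot(n) for n in("scene","top","wrist")}
for n in d:cv2.imwrite(f"pics/{n}4.png",d[n]["pixels"][:,:,::-1])
a=cv2.resize(d["scene"]["pixels"][180:330,210:420,::-1],None,fx=3.2,fy=3.2,interpolation=cv2.INTER_CUBIC)
cv2.imwrite("pics/c4.png",a)
b=cv2.resize(d["top"]["pixels"][150:250,70:310,::-1],None,fx=3,fy=3,interpolation=cv2.INTER_CUBIC)
cv2.imwrite("pics/t4.png",b);st(r)
u=np.array([np.cos(np.radians(115.5)),np.sin(np.radians(115.5))]);X=np.array([538,-7.8])
for n in("top","scene"):
    im=d[n]["pixels"];print("expected knob px at red end",n,proj(d[n],[*(X+45*u),60]))
E
```

```text
time: 14.3
tool_pos: [591.7, -122.9, 156.9]
tcp_rot: [179.2, 0.5, 115.6]
ft_force: [-0.4, 0.2, 0.5]
finger_gap: 0.1
14.45 [ 591.5 -121.8  157.1] [179.2   0.5 115.7] F [0.63 0.57 0.42] 0.1
expected knob px at red end top [240.38015762 195.01679641]
expected knob px at red end scene [269.63402021 204.94426712]
```

View pics/c4.png

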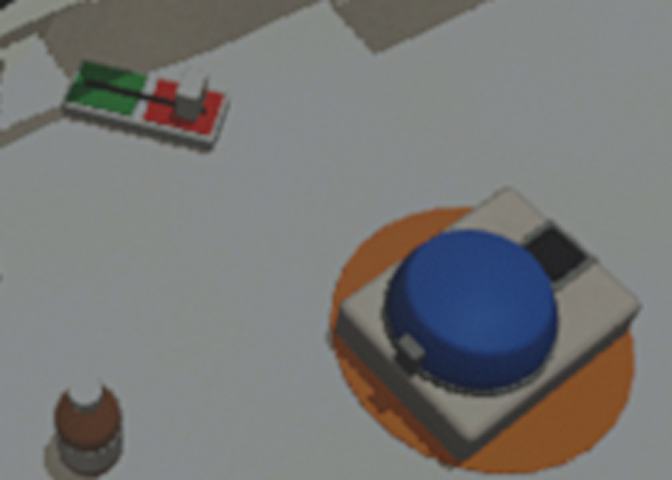

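View pics/t4.png

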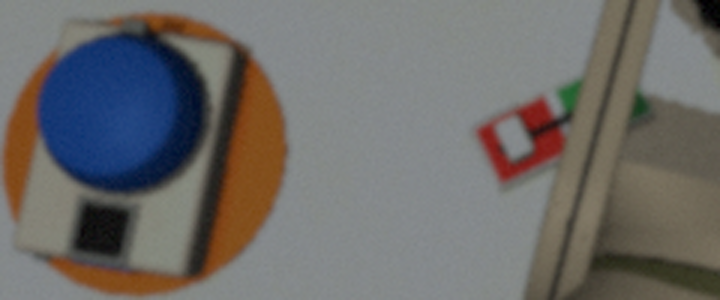

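```bash
python3 - <<'E'
from h import *
import pickle
u=np.array([np.cos(np.radians(115.5)),np.sin(np.radians(115.5))]);X=np.array([538,-7.8])
from bench import r
for n,box in(("top",(185,206,229,254)),("scene",(195,225,255,283))):
    s=r.snapshot(n);im=s["pixels"][:, :, :].astype(int)
    a,b,c,e=box;sub=im[a:b,c:e]
    m=(sub.max(2)-sub.min(2)<45)&(sub.min(2)>75)
    for bl in blobs(m,25):
        uv=bl[2]+[c,a];p=onplane(s,uv,60)[:2];print(n,bl[0],bl[1],uv.round(1),p.round(1),"along",((p-X)@u).round(1),"lat",((p-X)@[u[1],-u[0]]).round(1))
E
```

```text
top 201 [0, 0, 19, 19] [238.4 192.5] [524.9  37.6] along 46.6 lat 7.8
top 35 [0, 10, 5, 11] [230.4 201.4] [503.3  57.4] along 73.8 lat -3.3
scene 518 [0, 0, 28, 30] [270.3 206. ] [520.3  37.1] along 48.1 lat 3.4
```

```bash
python3 - <<'E'
from h import *
from bench import r
u=np.array([np.cos(np.radians(115.5)),np.sin(np.radians(115.5))]);X=np.array([538,-7.8])
s=r.snapshot("top");t=r.snapshot("scene")
k0=(258,186.9);k1=(241.7,195.7)
for k in(k0,k1):p=onplane(s,k,60)[:2];print("top",p,(p-X)@u)
for k in((255.5,202.4),(270.3,205)):p=onplane(t,k,60)[:2];print("scene",p,(p-X)@u)
cv2.imwrite("pics/k5.png",np.hstack([cv2.resize(s["pixels"][180:215,222:262,::-1],(400,350),interpolation=cv2.INTER_CUBIC),cv2.resize(t["pixels"][190:230,250:290,::-1],(350,350),interpolation=cv2.INTER_CUBIC)]))
E
```

```text
top [537.85375874 -10.78497081] -2.6312322398762595
top [516.86642269  29.60387908] 42.858430383273955
scene [539.48342853  -4.12039841] 2.6825218068595564
scene [517.46869522  34.383908  ] 46.913529137154825
```

View pics/k5.png

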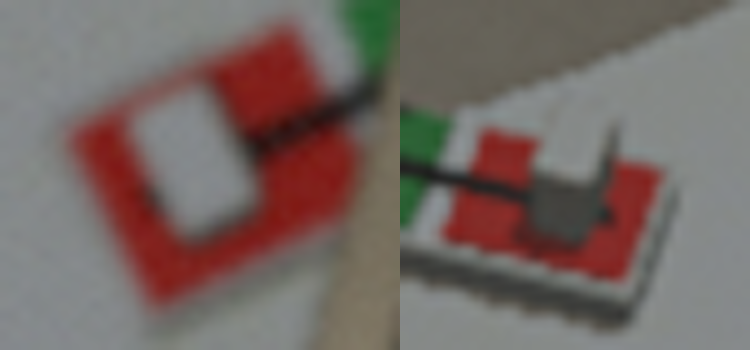

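The two views put the knob at +42.9 and +46.9 mm toward red, which averages 44.9 mm against a full travel of 45 mm. That agrees with the hard stop, so I'm handing in.

```bash
python3 -c "
from bench import r
from h import *
st(r);print(r.hand_in())"
```

```text
14.65 [ 591.9 -122.2  157.5] [179.2   0.5 115.7] F [ 0.47 -0.54  0.17] 0.2
the job is handed in; nothing more can be done
None
```

The catch on the orange-mat centrifuge needed more than 10 N, so I slid the sign's knob to the red end and handed the job in at about 14.7 s.

- **Catch:** I pushed the key down in small steps. The force peaked at about 14–15 N within the first 2 mm, eased to about 0 N near the click, and rose again at the stop (56 mm). Pictures taken after I let go show the key still down. While pushing there was also a sideways force of up to about 9 N. I tried to take it off but couldn't, so the peak is good to about 1 N, still well above 10 N.
- **Sign:** I pushed the knob with the shut fingers until it hit a hard stop at about 16 N. The two camera views put it 42.9 mm and 46.9 mm toward red. They differ by 4 mm, which is the same camera bias I saw before moving it, and their mean of 44.9 mm matches the full 45 mm.
- **At hand-in:** The arm was clear of everything and the force reading was about 0 N. I never went near the catch on the black mat.

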